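# Fit the drum on the massage roller and put it on its stand

## Task

Put the massage roller together: take the handle by its square grip and push its spindle through the drum lying in the wooden rest until the drum is pressed firmly, but gently, home against the spindle's stop ring and the rest's sprung end stop. Then lift the drum out on the spindle, without touching it with the fingers, and lay the spindle gently in both V forks of the stand with its tip towards the robot's left, the drum hanging between them and the grip outside, let go, and leave the other things on the dresser alone.

Things in the scene. Friction and masses are not known exactly. Their poses are not given: they have to be found in the camera images.
- handle_grip (a point): Loose roller handle (70 g) lying on the dresser; this point is the centre of its dark square grip, 70 mm long (x), 20 wide (y), 24 high (z), on the spindle's axis. x points to the spindle's tip, z up. From the grip's front face, 35 mm ahead, a round light-wood spindle 12 mm thick runs 126 mm to a half-round tip.
- handle_tip (a point): Very tip of the spindle, on its axis, 161 mm ahead of handle_grip; same axes.
- handle_neck (a point): Point on the spindle's axis 10 mm ahead of the grip's front face; it lies in the stand's near fork at the end. Beyond it sits a black rubber stop ring, 24 mm across, 8 thick, stiff (slips only at about 60 N), left anywhere from 24 to 42 mm (its middle) ahead of the grip's front face: its place is not given, so the drum's seat must be felt.
- drum_center (a point): Loose ridged light-wood drum (55 to 110 g), 56 mm in diameter, 50 long, lying on its side in the rest. This point is its centre, in the middle of its through bore, 18 mm in diameter, which runs along x, the way the spindle is to enter. It may turn on the spindle.
- rest: Wooden rest, fixed; origin on the dresser under the cradle; x = the way the spindle enters (about the robot's left), z up. Floor 5 mm thick from -30 to 78 mm x, 68 wide, rails 15 mm high beside the drum; bore axis 33 mm up. At 66 to 78 mm x a block 18 mm high, below the spindle.
- rest_stop_face (a point): End stop of the rest: middle of its face when at rest, 38 mm beyond the rest's origin, 33 mm up, same axes. Two cheeks 50 mm high, 26 mm gap between for the spindle, 1 to 9 mm past the drum at first; sprung: yields along x 1 mm per 3 N, dead at 10 mm. Press 6 to 15 N (5 N at least) for 0.2 s with the drum against ring and stop; over 20 N on the drum is too hard.
- stand_mid (a point): Dark wooden stand, fixed: base 124 x 60 x 8 mm, two V forks 99 mm apart along x, each 8 mm thick, V of 80 degrees, 67 mm high, mouth 44 mm wide. Point half-way between the forks on the axis of a spindle resting in both, 50 mm above the dresser. x = the way the tip is to point (about the robot's left), z up. Near fork at -49.5 mm x, far at +49.5.
- stand_near (a point): Point in the near fork, on the axis of a resting spindle, 49.5 mm before stand_mid: handle_neck comes here.
- clipper_o (a point): Bystander: chrome nail clipper, 58 x 12 x 12 mm, on the dresser; point at its underside.
- soap_box_o (a point): Bystander: frosted glass soap-shaped box 62 x 97 x 37 mm; point at its underside.
- hair_claw_o (a point): Bystander: plastic hair claw, 50 x 45 x 38 mm; point at its underside.
- coaster_o (a point): Bystander: round wooden coaster, 96 mm across, 8 mm thick; point at its underside.
- cream_jar_o (a point): Bystander: jar 60 mm across, 45 mm high; point at its underside.
- perfume_o (a point): Bystander: small bottle 40 mm across, 85 mm high; point at its underside.
Not all that is in view belongs to the job. Several things look just like the part that bears handle_grip: the one meant starts nearest to the robot's base.

How it is judged:
By the outcome, as a careful person would: the job done as asked, in the order asked, and still so for the second after the job is handed in, with the robot touching nothing.
It also fails if it takes over 72 s, if anything falls off the work surface, if the arm or the gripper's body presses on something with over 40 N, if the wrist force passes 120 N, or if a joint passes its speed limit or range.

## Robot

A 6-joint arm with a two-finger parallel gripper is mounted at the origin on the work surface. World frame = base frame: x ahead of the robot, y to its left, z up, the work surface at z = 0. Lengths are in mm, angles in rad, forces in N, time in s.
With the tool pointing down it reaches from about 275 to 975 mm from the base axis. Payload 8.4 kg.
Tool frame: the origin (TCP) lies midway between the tips of the shut fingers; the grasp point (between the pads) lies 19 mm behind it (pinch_z is the distance from the TCP to the grasp point, in mm); z points along the fingers, y is the line along which they close (so a half turn about z gives the same grasp; the last joint's range is limited). The gripper opens to 92 mm and grips with 3 to 60 N. Pads are 20 mm wide; open, the fingers measure 128 mm over their backs; the gripper's body (75 mm by 189 mm) begins 69 mm behind the grasp point.
Start: joints at [1.269, 0.353, 1.633, -0, 1.155, -0.002], TCP at [184.579, 597.125, 214.583] pointing down, gripper open.
Joint ranges: [-2.63, 2.63], [-0.92, 2.1], [0.06, 2.66], [-1.3, 4.44], [0, 2.69], [-3.02, 3.02]. Speed limits (rad/s): [2.22, 2.22, 2.79, 3.14, 3.14, 3.14].

## Interface

Orientations are given as a rotation vector (axis times angle).
In Python, from plant import sense, snapshot, camera_params, close_job, pinch_z gives the robot as it stands.
- The arm moves only by the tool drive_tool, never from a script. Its argument "increments" is a list of rows, each an object with "fingers": the closure, from -1 (fully open) to 1 (shut); "slide": the shift along the tool's x, y, z normalised to -1 to 1, where 1 is 0.05 m, a list of three; "rot": the turn, a rotation vector about the tool's x, y, z normalised to -1 to 1, where 1 is pi/2 rad, a list of three. In form: [{"fingers": fingers, "slide": [x, y, z], "rot": [wx, wy, wz]}, ...]. A call has 1 to 8 rows; each row shifts and turns the commanded pose from where the row before left it, along the tool's axes as they then stand; what a row does not reach is not made up. A row lasts 1/10 s, in which the tool goes at most 50 mm and 8.59 degrees, less where a joint would pass 70% of its speed; a pose out of reach is approached as far as the arm can. A call with a number of a shift or a turn outside -1 to 1 is refused whole. A call with a gripper value outside its range is refused whole. The fingers move at their own pace and stop on an object; "force" is the grip in N (left out, the last holds). Time passes only in rows, so rows that do not move let the fingers close. It gives the time, the measured TCP pose, the force, the opening and the grip force at its end, in the units of the state.
- sense(): the state, without advancing time (a new reading comes with each control period).
- snapshot(name): name is "side" or "top"; returns the picture (420x560x3 uint8, red, green, blue); there is no depth.
- camera_params(name): a dict with "vfov" (degrees; the focal length in pixels is half the picture's height over the tangent of half this angle, whatever the lens; pixels are square), "cx", "cy" (the principal point, pixels), "D" ([k1, k2, p1, p2, k3] as OpenCV has them; the pictures are not rectified), "rvec" (rotation vector, rad) and "tvec" (3), from world to camera coordinates, as OpenCV has them. Camera axes: x right, y down, z forward; pixel columns grow to the right and rows downward; lengths in mm; the calibration is good to about 2 mm. A picture is of the moment at which its call begins. camera_params takes no time and is no camera call.
- close_job(): hands the job in; it is judged then, once.
The state is a dict: "time": time; "q": joint angles; "qd": joint speeds; "joint_efforts": joint torques, N m; "position": TCP position; "tool_rot": TCP orientation; "force": force on the tool from outside, world axes, zero at the start; "ft_torque": the same for the moment, N m; "grip_width": opening from 0.0 (shut) to 1.0 (fully open); "grasp_force": force on a finger pad.
Only numpy, scipy, OpenCV 4.12 (cv2) and the standard library are available. Lean on these libraries where they do the work, as an engineer would, in place of code of your own. Each camera call takes 0.05 s, during which the arm holds its last target. There are 200 camera calls.

## Working session

There is one attempt and no reset: what is moved stays moved. The work goes in short steps, Python scripts to look and compute and a tool call to move; the robot and the scene stay as the last step left them, time stands still between calls to the robot, and variables do not carry over. Pictures are saved under pics/ and viewed, at most 12 in all, crops included, and the job is handed in when it is done.

Besides the shell and the picture viewer there is one more tool, called as name([rows], argument=value, ...), one row to a line, values as JSON. drive_tool: Moves the arm, as the interface text tells. Scaled input: -1 to 1 covers 0.05 m each way for a shift and pi/2 rad each way for a turn. Its arguments: {"type":"object","properties":{"increments":{"type":"array"},"force":{"type":"number"}},"required":["increments"]}

```bash
mkdir -p pics; cat > h.py <<'E'
import numpy as np,cv2
from plant import *
def cam(n):
    p=camera_params(n);f=210/np.tan(np.radians(p['vfov'])/2)
    K=np.array([[f,0,p['cx']],[0,f,p['cy']],[0,0,1.]])
    R=cv2.Rodrigues(np.array(p['rvec'],float))[0];t=np.array(p['tvec'],float)
    return K,np.array(p['D'],float),R,t
def ray(n,uv):
    K,D,R,t=cam(n);u=cv2.undistortPoints(np.array(uv,float).reshape(-1,1,2),K,D).reshape(-1,2)
    d=np.c_[u,np.ones(len(u))]@R;return -R.T@t,d/np.linalg.norm(d,axis=1)[:,None]
def plane(n,uv,z):
    o,d=ray(n,uv);return o+d*((z-o[2])/d[:,2])[:,None]
def tri(uv1,uv2,n1='top',n2='side'):
    o1,d1=ray(n1,uv1);o2,d2=ray(n2,uv2);out=[]
    for a,b in zip(d1,d2):
        s=np.linalg.lstsq(np.c_[a,-b],o2-o1,rcond=None)[0];p,q=o1+a*s[0],o2+b*s[1]
        out.append([*((p+q)/2),np.linalg.norm(p-q)])
    return np.array(out)
def proj(n,P):
    K,D,R,t=cam(n);return cv2.projectPoints(np.array(P,float).reshape(-1,1,3),cv2.Rodrigues(R)[0],t,K,D)[0].reshape(-1,2)
def snap(n,f):
    i=snapshot(n);cv2.imwrite('pics/'+f,i[:,:,::-1]);return i
E
python3 - <<'E'
from h import *
for n in('top','side'):
    snap(n,n+'0.png');K,D,R,t=cam(n);print(n,-R.T@t,R[2],D,K[0,0])
print(sense(),pinch_z)
E
```

```text
top [ 361.50107335   78.55125676 1256.14516925] [ 0.1502608  -0.0142418  -0.98854381] [-0.0691324  0.         0.         0.         0.       ] 467.3438974964085
side [  -29.06204504 -1084.66636822   854.70607813] [ 0.37625715  0.7641265  -0.52396684] [-0.00688  0.       0.       0.       0.     ] 514.1814172981803
{'time': 0.1, 'q': array([ 1.26857066e+00,  3.53585584e-01,  1.63405335e+00,  2.82631985e-05,
        1.15517158e+00, -2.38551803e-03]), 'qd': array([ 0.0015427 ,  0.00135162, -0.00245222,  0.00102631,  0.00036297,
       -0.00137041]), 'joint_efforts': array([-1.51959255e-03, -5.94904912e+01, -3.34930944e+01,  6.98653841e-02,
        1.83500623e-02, -3.81098630e-05]), 'position': array([184.45779068, 596.70531932, 213.93731947]), 'tool_rot': array([-4.69211710e-01, -3.10614227e+00,  1.88458003e-03]), 'force': array([0.0360911 , 0.13317317, 0.69503435]), 'ft_torque': array([-0.01956001,  0.02054337,  0.02722296]), 'grasp_force': 0.0, 'grip_width': 1.0009908233465175} 18.700000000000003
```

View pics/top0.png

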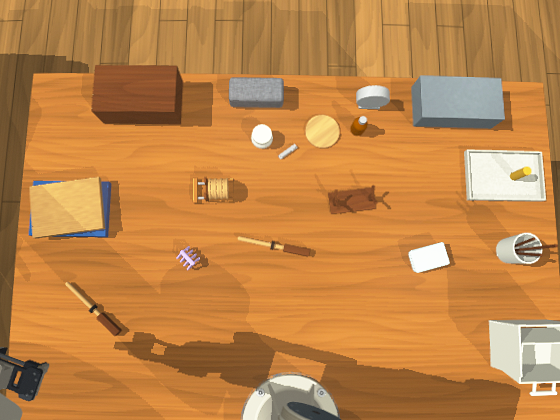

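View pics/side0.png

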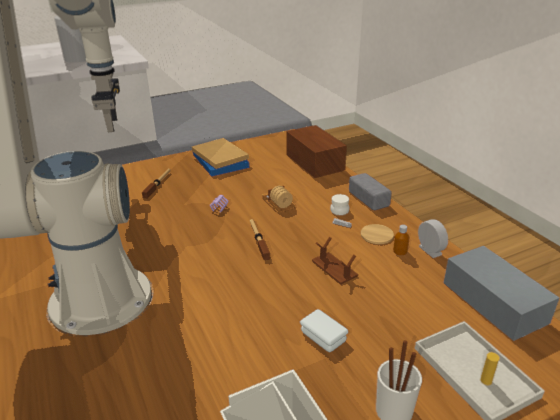

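Top view: handle A has its grip at (297,250) and tip at (238,238). Handle B has its grip at (107,320) and tip at (68,284). The rest with the drum is at (214,190) and the stand at (355,200). In the side view, A's grip is at (264,247), the rest at (280,196) and the stand at (336,260). Next: base distances and one enlarged crop of both views.

```bash
python3 - <<'E'
from h import *
t=cv2.imread('pics/top0.png');s=cv2.imread('pics/side0.png')
a=cv2.resize(t[170:265,185:400],None,fx=3.7,fy=3.7,interpolation=cv2.INTER_CUBIC)[:, :796]
b=cv2.resize(s[180:285,240:365],None,fx=2.3,fy=2.3,interpolation=cv2.INTER_CUBIC)
c=cv2.resize(t[270:340,55:135],None,fx=3,fy=3)
W=np.zeros((600,800,3),np.uint8);W[:a.shape[0],:a.shape[1]]=a;W[355:355+b.shape[0],:b.shape[1]]=b;W[360:360+c.shape[0],320:320+c.shape[1]]=c
cv2.imwrite('pics/c1.png',W)
for nm,p in dict(A=(297,250),At=(238,238),B=(107,320),Bt=(68,284)).items():
    P=plane('top',[p],12)[0];print(nm,P,np.hypot(*P[:2]))
for n in('top','side'):
    i=cv2.imread(f'pics/{n}0.png');h=cv2.cvtColor(i,cv2.COLOR_BGR2HSV)
    for p in ([(297,250),(250,240),(360,205),(200,190),(220,190),(300,240),(276,244)] if n=='top' else [(264,247),(253,227),(336,262),(284,196),(259,236)]):print(n,p,h[p[1],p[0]])
E
```

```text
A [446.0732096 -14.0663634  12.       ] 446.2949371266133
At [476.36312078 143.54977788  12.        ] 497.52222218896736
B [256.44355779 482.86227701  12.        ] 546.7351066964796
Bt [347.9839435  592.57828786  12.        ] 687.1985536777214
top (297, 250) [ 12 173 147]
top (250, 240) [ 21 121 250]
top (360, 205) [ 11 172 153]
top (200, 190) [ 15 177 140]
top (220, 190) [ 21 127 249]
top (300, 240) [ 15 182 220]
top (276, 244) [ 17 141 217]
side (264, 247) [ 11 173 112]
side (253, 227) [ 18 125 191]
side (336, 262) [ 11 175 108]
side (284, 196) [ 17 134 145]
side (259, 236) [ 17 137 141]
```

View pics/c1.png

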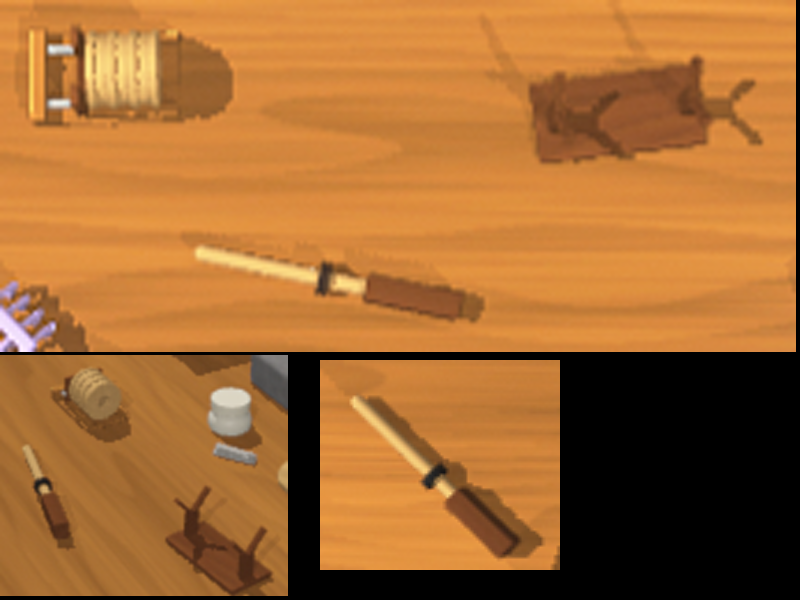

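Candidates for the handle: A, with its grip at (297,250), is 446 mm from the base. B, at (107,320), is 547 mm away. A is nearest, and the crop confirms it: dark square grip, ring, and light spindle pointing left. Next I measure the handle, drum and stand in both views.

```bash
python3 - <<'E'
from h import *
t=cv2.imread('pics/top0.png');s=cv2.imread('pics/side0.png')
W=np.zeros((600,800,3),np.uint8)
def put(i,x0,y0,w,h,f,X,Y):W[Y:Y+h*f,X:X+w*f]=cv2.resize(i[y0:y0+h,x0:x0+w],None,fx=f,fy=f,interpolation=cv2.INTER_CUBIC)
put(t,318,178,80,42,5,0,0);put(s,305,230,60,55,6,405,0);put(t,186,170,55,40,6,0,215);put(s,258,175,45,42,6,405,340)
cv2.imwrite('pics/c2.png',W)
def comp(n,m,box):
    x0,y0,x1,y1=box;k=np.zeros_like(m);k[y0:y1,x0:x1]=m[y0:y1,x0:x1]
    N,l,st,c=cv2.connectedComponentsWithStats(k.astype(np.uint8));j=1+np.argmax(st[1:,4])
    pts=np.argwhere(l==j)[:,::-1].astype(np.float32);return pts
def line(pts):
    c=pts.mean(0);u=np.linalg.svd(pts-c,full_matrices=False)[2][0];d=(pts-c)@u;return c,u,c+u*d.min(),c+u*d.max(),cv2.minAreaRect(pts)
H={n:cv2.cvtColor(i,cv2.COLOR_BGR2HSV) for n,i in(('top',t),('side',s))}
for n,box,vs in(('top',(230,228,318,262),((0,180),(215,256))),('side',(243,215,275,262),((0,125),(150,256)))):
    h=H[n]
    g=(h[...,0]<14)&(h[...,2]<vs[0][1])&(h[...,1]>140)
    sp=(h[...,1]<150)&(h[...,2]>vs[1][0])
    for nm,m in(('grip',g),('spin',sp)):
        p=comp(n,m,box);L=line(p);print(n,nm,len(p),[np.round(x,2) for x in L[:4]])
        if n=='top':print(plane(n,L[2:4],12).round(1).tolist())
p=comp('top',(H['top'][...,1]<165)&(H['top'][...,2]>200)&(H['top'][...,0]>17),(203,172,235,206));L=line(p);print('drum',len(p),L,p.min(0),p.max(0),plane('top',[L[0],L[4][0]],33))
p=comp('top',(H['top'][...,0]<14)&(H['top'][...,2]<190),(322,178,380,220));r=cv2.minAreaRect(p);print('stand',len(p),r,plane('top',cv2.boxPoints(r),8))
E
```

```text
top grip 199 [array([296.27, 249.87], dtype=float32), array([0.98, 0.2 ], dtype=float32), array([283.54, 247.3 ], dtype=float32), array([309.11, 252.46], dtype=float32)]
[[452.9, 21.9, 12.0], [439.9, -46.4, 12.0]]
top spin 121 [array([253.79, 241.1 ], dtype=float32), array([0.98, 0.21], dtype=float32), array([237.84, 237.74], dtype=float32), array([270.1 , 244.54], dtype=float32)]
[[477.1, 144.0, 12.0], [459.9, 57.7, 12.0]]
side grip 157 [array([263.65, 249.71], dtype=float32), array([0.36, 0.93], dtype=float32), array([260.  , 240.23], dtype=float32), array([267.46, 259.59], dtype=float32)]
side spin 57 [array([253.68, 226.18], dtype=float32), array([0.41, 0.91], dtype=float32), array([250.58, 219.19], dtype=float32), array([256.6 , 232.74], dtype=float32)]
drum 239 (array([217.35983, 187.58159], dtype=float32), array([0.99844056, 0.05582505], dtype=float32), array([207.71806, 187.0425 ], dtype=float32), array([226.38657, 188.08629], dtype=float32), ((217.0, 187.5), (17.0, 18.0), 90.0)) [208. 179.] [226. 196.] [[608.50089842 200.13004161  33.        ]
 [608.71086952 201.09529757  33.        ]]
stand 1018 ((352.5693054199219, 199.6411590576172), (22.94737434387207, 48.071258544921875), 83.82982635498047) [[ 608.46223122  -97.38752226    8.        ]
 [ 624.74550551 -229.36989454    8.        ]
 [ 561.42242214 -234.5515429     8.        ]
 [ 545.63392367 -103.51223963    8.        ]]
```

View pics/c2.png

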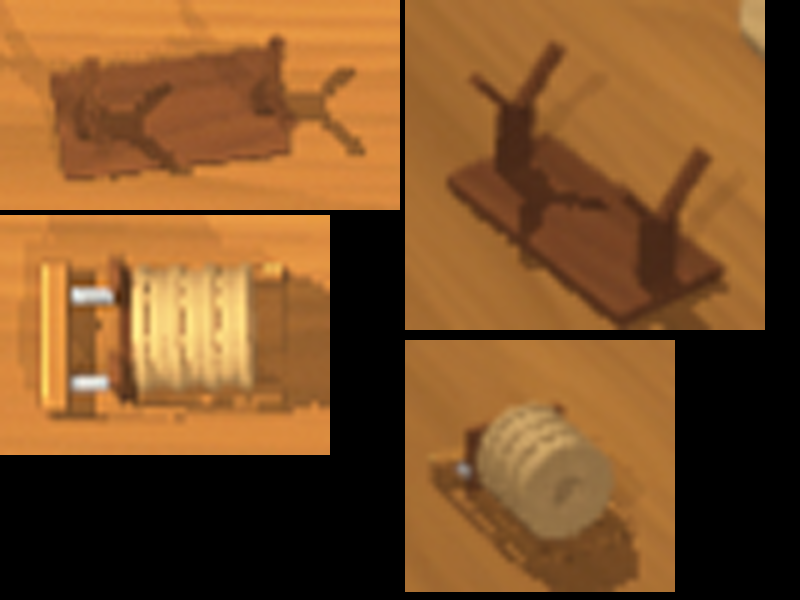

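Crop 2: in the top view the drum spans px x 207.7–228.5 and y 178.3–199.5. In the side view its bore mouth is at about (285.4,199.7). The stand base corners are seen in both views, and the side view's fork-tip midpoints are at (323.5,240.3) and (348.2,259.2).

```bash
python3 - <<'E'
from h import *
r=lambda a:np.round(a,1).tolist()
T=lambda L,f,o,c:[(o[0]+(x-c[0])/f,o[1]+(y-c[1])/f) for x,y in L]
print('bore mouth side z33',r(plane('side',[(285.35,199.7)],33)))
dr=T([(130,328),(254,326)],6,(186,170),(0,215))
print('drum axis ends top z33/61',r(plane('top',dr,33)),r(plane('top',dr,61)))
print('post edge z50',r(plane('top',T([(40,262),(45,412)],6,(186,170),(0,215)),50)))
print('cheek face z55',r(plane('top',T([(128,262),(133,400)],6,(186,170),(0,215)),55)))
print('floor right end z5',r(plane('top',T([(286,272),(290,403)],6,(186,170),(0,215)),5)))
print('floor bottom edge z5',r(plane('top',T([(46,413),(290,405)],6,(186,170),(0,215)),5)))
S=plane('side',T([(450,182),(545,138),(722,270),(622,322)],6,(305,230),(405,0)),8);print('stand side',r(S),r(S.mean(0)))
B=plane('top',T([(50,75),(278,48),(290,152),(65,180)],5,(318,178),(0,0)),8);print('stand top',r(B),r(B.mean(0)))
F=plane('side',[(323.5,240.3),(348.2,259.2)],67);print('forks side',r(F),r(F.mean(0)))
f=T([(92,62),(278,42)],5,(318,178),(0,0));g=T([(557,47),(703,155)],6,(305,230),(405,0))
print('tri fork upper tips',r(tri(f,g)))
# handle two-view
print('tri handle tip, grip ctr',r(tri([(237.6,237.7),(296.3,249.9)],[(250.2,218.8),(263.7,249.7)])))
# stand mask side
h=cv2.cvtColor(cv2.imread('pics/side0.png'),cv2.COLOR_BGR2HSV)
E
```

```text
bore mouth side z33 [[609.9, 169.2, 33.0]]
drum axis ends top z33/61 [[604.8, 225.9, 33.0], [606.4, 170.8, 33.0]] [[599.2, 222.5, 61.0], [600.8, 168.7, 61.0]]
post edge z50 [[630.5, 264.3, 50.0], [563.7, 259.8, 50.0]]
cheek face z55 [[629.8, 225.0, 55.0], [568.6, 221.0, 55.0]]
floor right end z5 [[637.2, 158.9, 5.0], [576.7, 155.8, 5.0]]
floor bottom edge z5 [[570.8, 266.1, 5.0], [575.8, 155.8, 5.0]]
stand side [[545.3, -117.9, 8.0], [600.9, -109.0, 8.0], [618.7, -227.6, 8.0], [561.2, -237.4, 8.0]] [581.5, -173.0, 8.0]
stand top [[602.4, -98.9, 8.0], [619.2, -224.7, 8.0], [561.5, -229.9, 8.0], [544.7, -106.5, 8.0]] [582.0, -165.0, 8.0]
forks side [[575.4, -121.9, 67.0], [587.8, -222.9, 67.0]] [581.6, -172.4, 67.0]
tri fork upper tips [[600.4, -113.9, 61.8, 2.5], [612.9, -212.5, 61.6, 3.2]]
tri handle tip, grip ctr [[476.7, 144.6, 14.4, 0.4], [447.3, -12.7, 8.8, 1.5]]
```

drive_tool([
  {"fingers": -1,"slide": [0,0,0],"rot": [0,0,0.093]},
  {"fingers": -1,"slide": [0,0,0],"rot": [0,0,0.093]},
  {"fingers": -1,"slide": [0,0,0],"rot": [0,0,0.093]},
  {"fingers": -1,"slide": [0,0,0],"rot": [0,0,0.093]},
  {"fingers": -1,"slide": [0,0,0],"rot": [0,0,0.093]},
  {"fingers": -1,"slide": [0,0,0],"rot": [0,0,0.093]},
  {"fingers": -1,"slide": [0,0,0],"rot": [0,0,0.093]},
  {"fingers": -1,"slide": [0,0,0],"rot": [0,0,0.093]},
])

```text
time: 0.9
position: [184.5, 596.8, 214.2]
tool_rot: [2.112, 2.326, -0.001]
force: [-1.2, 0.0, -0.2]
grip_width: 0.998
grasp_force: 0.0
```

drive_tool([
  {"fingers": -1,"slide": [0,0,0],"rot": [0,0,0.093]},
  {"fingers": -1,"slide": [0,0,0],"rot": [0,0,0.093]},
])

```text
time: 1.1
position: [184.5, 596.9, 214.1]
tool_rot: [2.428, 1.993, -0.001]
force: [-0.6, -0.7, -0.3]
grip_width: 1.0
grasp_force: 0.0
```

```bash
cat >> h.py <<'E'
def to(target,heading=None):
    """tool-frame shift (mm and slide units) and turn to a TCP target"""
    s=sense();R=cv2.Rodrigues(np.array(s['tool_rot']))[0]
    d=R.T@(np.array(target,float)-s['position']);hd=np.degrees(np.arctan2(R[1,0],R[0,0]))
    print('t',round(s['time'],2),'pos',s['position'].round(1),'head',hd.round(2),'zaxis',R[:,2].round(4),'F',s['force'].round(2),'gw',round(s['grip_width'],3),'gf',round(s['grasp_force'],1))
    print('tool mm',d.round(1),'units',(d/50).round(3),'rotz',None if heading is None else round((hd-heading)/90,4))
E
python3 -c "
from h import *
to((446,-13,60),79)"
```

```text
t 1.1 pos [184.5 596.9 214.1] head 78.78 zaxis [-3.e-04 -8.e-04 -1.e+00] F [-0.59 -0.68 -0.33] gw 1.0 gf 0.0
tool mm [-547.2  375.2  154.5] units [-10.943   7.505   3.091] rotz -0.0025
```

drive_tool([
  {"fingers": -1,"slide": [-0.78,0.536,0],"rot": [0,0,0]},
  {"fingers": -1,"slide": [-0.78,0.536,0],"rot": [0,0,0]},
  {"fingers": -1,"slide": [-0.78,0.536,0],"rot": [0,0,0]},
  {"fingers": -1,"slide": [-0.78,0.536,0],"rot": [0,0,0]},
  {"fingers": -1,"slide": [-0.78,0.536,0],"rot": [0,0,0]},
  {"fingers": -1,"slide": [-0.78,0.536,0],"rot": [0,0,0]},
  {"fingers": -1,"slide": [-0.78,0.536,0.2],"rot": [0,0,0]},
  {"fingers": -1,"slide": [-0.78,0.536,0.2],"rot": [0,0,0]},
])

```text
time: 1.9
position: [336.7, 248.6, 194.6]
tool_rot: [2.421, 2.001, 0.002]
force: [0.8, -0.3, 0.5]
grip_width: 1.0
grasp_force: 0.0
```

drive_tool([
  {"fingers": -1,"slide": [-0.78,0.536,0.2],"rot": [0,0,0]},
  {"fingers": -1,"slide": [-0.78,0.536,0.2],"rot": [0,0,0]},
  {"fingers": -1,"slide": [-0.78,0.536,0.2],"rot": [0,0,0]},
  {"fingers": -1,"slide": [-0.78,0.536,0.2],"rot": [0,0,0]},
  {"fingers": -1,"slide": [-0.78,0.536,0.2],"rot": [0,0,0]},
  {"fingers": -1,"slide": [-0.78,0.536,0.2],"rot": [0,0,0]},
  {"fingers": -1,"slide": [0,0,0.5],"rot": [0,0,0]},
  {"fingers": -1,"slide": [0,0,0],"rot": [0,0,0]},
])

```text
time: 2.7
position: [448.1, -11.1, 107.3]
tool_rot: [-2.423, -1.995, 0.006]
force: [-0.3, 0.1, 0.6]
grip_width: 0.999
grasp_force: 0.0
```

```bash
python3 - <<'E'
from h import *
to((446,-13,3),79)
t=snap('top','t1.png')[:,:,::-1];s=snap('side','s1.png')[:,:,::-1]
W=np.zeros((440,800,3),np.uint8)
W[:,:400]=cv2.resize(t[215:281,255:315],(400,440),interpolation=2);W[:,400:]=cv2.resize(s[205:271,235:295],(400,440),interpolation=2)
cv2.imwrite('pics/c3.png',W)
E
```

```text
t 2.7 pos [448.1 -11.1 107.3] head 78.94 zaxis [-4.9e-03  2.0e-04 -1.0e+00] F [-0.29  0.05  0.63] gw 0.999 gf 0.0
tool mm [ -2.2  -1.2 104.3] units [-0.044 -0.024  2.086] rotz -0.0006
```

View pics/c3.png

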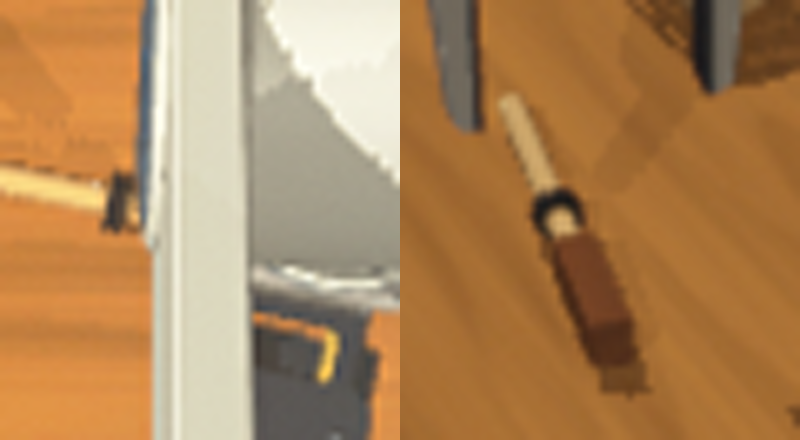

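Side crop: the handle lies undisturbed between the open fingers, with the grip at crop (595,290). The arm hides it in the top view. I'm descending and gripping.

drive_tool([
  {"fingers": -1,"slide": [-0.04,-0.03,0.7],"rot": [0,0,0]},
  {"fingers": -1,"slide": [0,0,0.7],"rot": [0,0,0]},
  {"fingers": -1,"slide": [0,0,0.4],"rot": [0,0,0]},
  {"fingers": -1,"slide": [0,0,0.2],"rot": [0,0,0]},
  {"fingers": -1,"slide": [0,0,0],"rot": [0,0,0]},
  {"fingers": -1,"slide": [0,0,0],"rot": [0,0,0]},
])

```text
time: 3.4
position: [448.9, -11.1, 10.6]
tool_rot: [2.42, 2.002, 0.001]
force: [-0.1, 0.2, 1.5]
grip_width: 0.999
grasp_force: 0.0
```

```bash
python3 -c "
from h import *
to((446,-13,3),79)"
```

```text
t 3.4 pos [448.9 -11.1  10.6] head 79.18 zaxis [ 0.0012 -0.     -1.    ] F [-0.13  0.16  1.49] gw 0.999 gf 0.0
tool mm [-2.5 -2.5  7.6] units [-0.049 -0.05   0.152] rotz 0.002
```

drive_tool([
  {"fingers": -1,"slide": [-0.04,-0.05,0.15],"rot": [0,0,0]},
  {"fingers": -1,"slide": [0,0,0],"rot": [0,0,0]},
  {"fingers": 1,"slide": [0,0,0],"rot": [0,0,0]},
  {"fingers": 1,"slide": [0,0,0],"rot": [0,0,0]},
  {"fingers": 1,"slide": [0,0,0],"rot": [0,0,0]},
  {"fingers": 1,"slide": [0,0,0],"rot": [0,0,0]},
  {"fingers": 1,"slide": [0,0,0],"rot": [0,0,0]},
  {"fingers": 1,"slide": [0,0,0],"rot": [0,0,0]},
], force=8)

```text
time: 4.2
position: [445.4, -13.0, 2.1]
tool_rot: [2.422, 2.001, -0.0]
force: [-0.2, -0.4, 0.2]
grip_width: 0.499
grasp_force: 0.0
```

drive_tool([
  {"fingers": 1,"slide": [0,0,0],"rot": [0,0,0]},
  {"fingers": 1,"slide": [0,0,0],"rot": [0,0,0]},
  {"fingers": 1,"slide": [0,0,0],"rot": [0,0,0]},
  {"fingers": 1,"slide": [0,0,0],"rot": [0,0,0]},
])

```text
time: 4.6
position: [445.4, -13.0, 2.1]
tool_rot: [2.422, 2.001, 0.0]
force: [-0.5, -0.3, 0.1]
grip_width: 0.217
grasp_force: 8.0
```

```bash
python3 -c "
from h import *
to((446,-13,3),79)"
```

```text
t 4.6 pos [445.4 -13.    2.1] head 79.13 zaxis [ 0. -0. -1.] F [-0.46 -0.31  0.08] gw 0.217 gf 8.0
tool mm [ 0.1  0.6 -0.9] units [ 0.003  0.012 -0.018] rotz 0.0014
```

drive_tool([
  {"fingers": 1,"slide": [0,0,0],"rot": [0,0,0]},
  {"fingers": 1,"slide": [0,0,0],"rot": [0,0,0]},
  {"fingers": 1,"slide": [0,0,-0.2],"rot": [0,0,0]},
  {"fingers": 1,"slide": [0,0,-0.5],"rot": [0,0,0]},
  {"fingers": 1,"slide": [0,0,-0.3],"rot": [0,0,-0.051]},
  {"fingers": 1,"slide": [0,0,0],"rot": [0,0,-0.051]},
  {"fingers": 1,"slide": [0,0,0],"rot": [0,0,-0.051]},
  {"fingers": 1,"slide": [0,0,0],"rot": [0,0,0]},
], force=55)

```text
time: 5.4
position: [445.5, -13.1, 52.8]
tool_rot: [2.163, 2.278, 0.001]
force: [-0.6, -0.4, -0.8]
grip_width: 0.213
grasp_force: 55.0
```

```bash
python3 -c "
from h import *
to((617.7,-16.3,23),92.9)"
```

```text
t 5.4 pos [445.5 -13.1  52.8] head 92.96 zaxis [ 7.e-04 -1.e-04 -1.e+00] F [-0.64 -0.42 -0.85] gw 0.213 gf 55.0
tool mm [-12.1 171.8  30. ] units [-0.242  3.436  0.599] rotz 0.0007
```

drive_tool([
  {"fingers": 1,"slide": [-0.12,0.35,0],"rot": [0,0,0]},
  {"fingers": 1,"slide": [-0.12,0.7,0],"rot": [0,0,0]},
  {"fingers": 1,"slide": [0,0.7,0],"rot": [0,0,0]},
  {"fingers": 1,"slide": [0,0.7,0],"rot": [0,0,0]},
  {"fingers": 1,"slide": [0,0.6,0.2],"rot": [0,0,0]},
  {"fingers": 1,"slide": [0,0.38,0.4],"rot": [0,0,0]},
  {"fingers": 1,"slide": [0,0,0],"rot": [0,0,0]},
  {"fingers": 1,"slide": [0,0,0],"rot": [0,0,0]},
])

```text
time: 6.2
position: [616.0, -16.3, 21.6]
tool_rot: [-2.165, -2.274, 0.003]
force: [-0.0, -0.3, -1.1]
grip_width: 0.211
grasp_force: 55.0
```

```bash
python3 - <<'E'
from h import *
to((617.7,-16.3,23),92.9)
t=snap('top','t2.png')[:,:,::-1];s=snap('side','s2.png')[:,:,::-1]
W=np.zeros((600,800,3),np.uint8)
W[:300,:720]=cv2.resize(t[170:220,185:305],(720,300),interpolation=2);W[300:,:500]=cv2.resize(s[180:240,250:350][:, :],(500,300),interpolation=2)
cv2.imwrite('pics/c4.png',W)
E
```

```text
t 6.2 pos [616.  -16.3  21.6] head 92.82 zaxis [-0.0024  0.     -1.    ] F [-0.05 -0.3  -1.05] gw 0.211 gf 55.0
tool mm [-0.   1.7 -1.4] units [-0.001  0.034 -0.028] rotz -0.0009
```

View pics/c4.png

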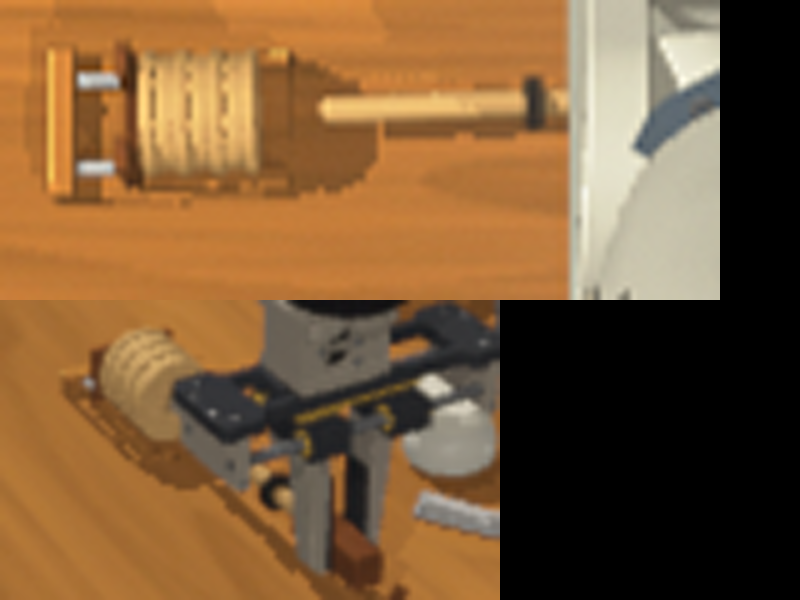

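Top crop: the spindle runs from its tip at (320,110) to the ring at (535,102). It extrapolates to about y=112 at the drum mouth (258,112), so it looks aligned. I'll check this numerically.

```bash
python3 - <<'E'
from h import *
g=cv2.imread('pics/t2.png').astype(float);h=cv2.cvtColor(g.astype(np.uint8),cv2.COLOR_BGR2HSV)
# saturation profile: light wood is less saturated than the dresser
S=cv2.resize(h[...,1].astype(np.float32),None,fx=4,fy=4,interpolation=2);off=lambda v:(v+.5)/4-.5
def mid(u,lo,hi,th):
    c=S[int(lo*4):int(hi*4),int((u+.5)*4-.5)];k=np.where(c<th)[0];return off(lo*4+k.min()),off(lo*4+k.max())
for u in range(241,272,5):print('sp',u,np.round(mid(u,180,195,160),2))
for u in range(208,230,2):print('dr',u,np.round(mid(u,172,204,160),2))
pts=[(u,np.mean(mid(u,180,195,160))) for u in range(240,272)]
a,b=np.polyfit(*np.array(pts).T,1);print('line slope',a,[(u,round(a*u+b,2)) for u in(209,218,228,238)])
print(plane('top',[(240,a*240+b),(270,a*270+b)],33))
E
```

```text
sp 241 [185.12 190.38]
sp 246 [185.38 190.38]
sp 251 [185.12 190.38]
sp 256 [184.88 190.12]
sp 261 [184.62 190.62]
sp 266 [184.38 191.62]
sp 271 [184.62 191.12]
dr 208 [179.12 197.38]
dr 210 [178.12 198.88]
dr 212 [178.88 198.38]
dr 214 [178.38 198.38]
dr 216 [178.38 198.88]
dr 218 [178.88 198.12]
dr 220 [177.88 198.38]
dr 222 [178.38 198.88]
dr 224 [178.38 197.88]
dr 226 [177.88 198.62]
dr 228 [180.88 197.88]
line slope 0.01088251466275711 [(209, np.float64(187.27)), (218, np.float64(187.37)), (228, np.float64(187.48)), (238, np.float64(187.59))]
[[609.17460264 139.78885047  33.        ]
 [609.30900606  59.78929016  33.        ]]
```

drive_tool([
  {"fingers": 1,"slide": [0,0,-0.03],"rot": [0,0,0]},
  {"fingers": 1,"slide": [0.2,0,0],"rot": [0,0,0]},
  {"fingers": 1,"slide": [0.2,0,0],"rot": [0,0,0]},
  {"fingers": 1,"slide": [0.15,0,0],"rot": [0,0,0]},
  {"fingers": 1,"slide": [0.15,0,0],"rot": [0,0,0]},
  {"fingers": 1,"slide": [0,0,0],"rot": [0,0,0]},
])

```text
time: 6.9
position: [615.3, 19.8, 23.6]
tool_rot: [-2.163, -2.278, -0.0]
force: [-1.1, -0.1, -1.4]
grip_width: 0.212
grasp_force: 55.0
```

```bash
python3 -c "
from h import *
to((616,-16.3,23),92.9)"
```

```text
t 6.9 pos [615.3  19.8  23.6] head 92.96 zaxis [-1.e-04  1.e-04 -1.e+00] F [-1.11 -0.1  -1.45] gw 0.212 gf 55.0
tool mm [-36.1  -1.2   0.6] units [-0.723 -0.024  0.012] rotz 0.0007
```

drive_tool([
  {"fingers": 1,"slide": [0.2,0,0],"rot": [0,0,0]},
  {"fingers": 1,"slide": [0.2,0,0],"rot": [0,0,0]},
  {"fingers": 1,"slide": [0.2,0,0],"rot": [0,0,0]},
  {"fingers": 1,"slide": [0.2,0,0],"rot": [0,0,0]},
  {"fingers": 1,"slide": [0.2,0,0],"rot": [0,0,0]},
  {"fingers": 1,"slide": [0,0,0],"rot": [0,0,0]},
])

```text
time: 7.5
position: [612.9, 70.0, 23.6]
tool_rot: [-2.163, -2.278, -0.0]
force: [-0.6, 0.0, -0.4]
grip_width: 0.215
grasp_force: 55.0
```

```bash
python3 - <<'E'
from h import *
to((613,69,23),92.9)
t=snap('top','t3.png')[:,:,::-1]
cv2.imwrite('pics/c5.png',cv2.resize(t[165:215,185:285],(800,400),interpolation=2))
E
```

```text
t 7.5 pos [612.9  70.   23.6] head 92.97 zaxis [ 0.e+00  2.e-04 -1.e+00] F [-0.55  0.02 -0.42] gw 0.215 gf 55.0
tool mm [-1.   0.1  0.6] units [-0.019  0.002  0.012] rotz 0.0007
```

View pics/c5.png

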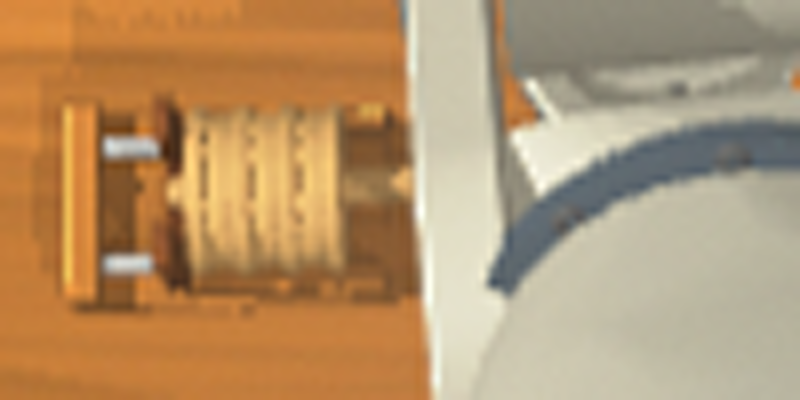

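Top crop: the spindle is through the bore, with its tip showing at (172,190). The drum hasn't moved and force is about 0. I'll advance toward ring contact, expected near TCP y≈100.

drive_tool([
  {"fingers": 1,"slide": [0.16,0,0],"rot": [0,0,0]},
  {"fingers": 1,"slide": [0.16,0,0],"rot": [0,0,0]},
  {"fingers": 1,"slide": [0.12,0,0],"rot": [0,0,0]},
  {"fingers": 1,"slide": [0,0,0],"rot": [0,0,0]},
  {"fingers": 1,"slide": [0,0,0],"rot": [0,0,0]},
])

```text
time: 8.05
position: [611.8, 90.6, 23.6]
tool_rot: [2.164, 2.277, -0.0]
force: [0.8, 0.8, -1.0]
grip_width: 0.214
grasp_force: 55.0
```

drive_tool([
  {"fingers": 1,"slide": [0.04,0,0],"rot": [0,0,0]},
  {"fingers": 1,"slide": [0.04,0,0],"rot": [0,0,0]},
  {"fingers": 1,"slide": [0,0,0],"rot": [0,0,0]},
])

```text
time: 8.35
position: [611.7, 94.6, 23.6]
tool_rot: [2.165, 2.277, 0.0]
force: [-0.1, -0.1, -0.9]
grip_width: 0.212
grasp_force: 55.0
```

drive_tool([
  {"fingers": 1,"slide": [0.04,0,0],"rot": [0,0,0]},
  {"fingers": 1,"slide": [0.02,0,0],"rot": [0,0,0]},
  {"fingers": 1,"slide": [0,0,0],"rot": [0,0,0]},
])

```text
time: 8.65
position: [611.5, 97.6, 23.6]
tool_rot: [2.164, 2.277, 0.0]
force: [-0.1, -0.2, -0.9]
grip_width: 0.212
grasp_force: 55.0
```

drive_tool([
  {"fingers": 1,"slide": [0.04,0,0],"rot": [0,0,0]},
  {"fingers": 1,"slide": [0,0,0],"rot": [0,0,0]},
])

```text
time: 8.85
position: [611.4, 99.7, 23.6]
tool_rot: [-2.165, -2.277, -0.0]
force: [-0.2, -0.0, -0.2]
grip_width: 0.212
grasp_force: 55.0
```

drive_tool([
  {"fingers": 1,"slide": [0.04,0,0],"rot": [0,0,0]},
  {"fingers": 1,"slide": [0,0,0],"rot": [0,0,0]},
])

```text
time: 9.05
position: [611.2, 101.7, 23.6]
tool_rot: [-2.165, -2.277, -0.0]
force: [-0.2, -0.0, -1.0]
grip_width: 0.215
grasp_force: 55.0
```

```bash
python3 -c "
from h import *
to((613,69,23),92.9)"
```

```text
t 9.05 pos [611.2 101.7  23.6] head 92.9 zaxis [-0.  0. -1.] F [-0.25 -0.04 -0.95] gw 0.215 gf 55.0
tool mm [-32.7   0.1   0.6] units [-0.655  0.002  0.011] rotz -0.0
```

drive_tool([
  {"fingers": 1,"slide": [0.04,0,0],"rot": [0,0,0]},
  {"fingers": 1,"slide": [0,0,0],"rot": [0,0,0]},
])

```text
time: 9.25
position: [611.2, 103.6, 23.6]
tool_rot: [2.165, 2.277, 0.0]
force: [0.1, -0.2, -0.3]
grip_width: 0.206
grasp_force: 55.0
```

drive_tool([
  {"fingers": 1,"slide": [0.04,0,0],"rot": [0,0,0]},
  {"fingers": 1,"slide": [0,0,0],"rot": [0,0,0]},
])

```text
time: 9.45
position: [611.0, 105.7, 23.6]
tool_rot: [-2.165, -2.277, -0.0]
force: [0.9, 0.4, -1.1]
grip_width: 0.215
grasp_force: 55.0
```

```bash
python3 -c "
from h import *
to((613,69,23),92.9)"
```

```text
t 9.45 pos [611.  105.7  23.6] head 92.9 zaxis [-0.e+00  1.e-04 -1.e+00] F [ 0.91  0.44 -1.11] gw 0.215 gf 55.0
tool mm [-36.7   0.1   0.6] units [-0.734  0.002  0.012] rotz -0.0
```

drive_tool([
  {"fingers": 1,"slide": [0.04,0,0],"rot": [0,0,0]},
  {"fingers": 1,"slide": [0,0,0],"rot": [0,0,0]},
])

```text
time: 9.65
position: [610.9, 107.6, 23.6]
tool_rot: [-2.165, -2.277, 0.0]
force: [-0.3, -0.5, -1.3]
grip_width: 0.21
grasp_force: 55.0
```

drive_tool([
  {"fingers": 1,"slide": [0.04,0,0],"rot": [0,0,0]},
  {"fingers": 1,"slide": [0,0,0],"rot": [0,0,0]},
])

```text
time: 9.85
position: [610.5, 109.2, 23.5]
tool_rot: [-2.164, -2.277, 0.001]
force: [-0.3, -3.3, 0.8]
grip_width: 0.212
grasp_force: 55.0
```

```bash
python3 -c "
from h import *
to((613,69,23),92.9)"
```

```text
t 9.85 pos [610.5 109.2  23.5] head 92.91 zaxis [-6.e-04 -6.e-04 -1.e+00] F [-0.31 -3.25  0.85] gw 0.212 gf 55.0
tool mm [-40.3   0.4   0.6] units [-0.806  0.008  0.011] rotz 0.0001
```

Contact with the sprung stop: 3.3 N. Now small steps to about 10 N.

drive_tool([
  {"fingers": 1,"slide": [0.03,0,0],"rot": [0,0,0]},
  {"fingers": 1,"slide": [0,0,0],"rot": [0,0,0]},
])

```text
time: 10.05
position: [610.4, 110.2, 23.5]
tool_rot: [2.164, 2.277, -0.002]
force: [-1.3, -7.0, 1.0]
grip_width: 0.214
grasp_force: 55.0
```

drive_tool([
  {"fingers": 1,"slide": [0.02,0,0],"rot": [0,0,0]},
  {"fingers": 1,"slide": [0,0,0],"rot": [0,0,0]},
])

```text
time: 10.25
position: [610.3, 110.7, 23.5]
tool_rot: [2.164, 2.277, -0.003]
force: [-1.2, -9.3, 2.9]
grip_width: 0.214
grasp_force: 55.0
```

```bash
python3 -c "
from h import *
to((613,69,23),92.9)"
```

```text
t 10.25 pos [610.3 110.7  23.5] head 92.92 zaxis [-9.0e-04 -1.7e-03 -1.0e+00] F [-1.22 -9.32  2.9 ] gw 0.214 gf 55.0
tool mm [-41.8   0.6   0.6] units [-0.836  0.011  0.012] rotz 0.0003
```

drive_tool([
  {"fingers": 1,"slide": [0,0,0],"rot": [0,0,0]},
  {"fingers": 1,"slide": [0,0,0],"rot": [0,0,0]},
  {"fingers": 1,"slide": [0,0,0],"rot": [0,0,0]},
  {"fingers": 1,"slide": [0,0,0],"rot": [0,0,0]},
])

```text
time: 10.65
position: [610.3, 110.7, 23.5]
tool_rot: [2.164, 2.277, -0.003]
force: [-1.7, -9.0, 0.9]
grip_width: 0.212
grasp_force: 55.0
```

```bash
python3 - <<'E'
from h import *
to((613,69,23),92.9)
t=snap('top','t4.png')[:,:,::-1];s=snap('side','s4.png')[:,:,::-1]
W=np.zeros((600,800,3),np.uint8);W[:300,:600]=cv2.resize(t[165:215,185:285],(600,300),interpolation=2);W[300:]=cv2.resize(s[175:220,240:360],(800,300),interpolation=2)
cv2.imwrite('pics/c6.png',W)
E
```

```text
t 10.65 pos [610.3 110.7  23.5] head 92.91 zaxis [-0.001  -0.0016 -1.    ] F [-1.72 -9.01  0.94] gw 0.212 gf 55.0
tool mm [-41.8   0.6   0.6] units [-0.836  0.012  0.011] rotz 0.0001
```

View pics/c6.png

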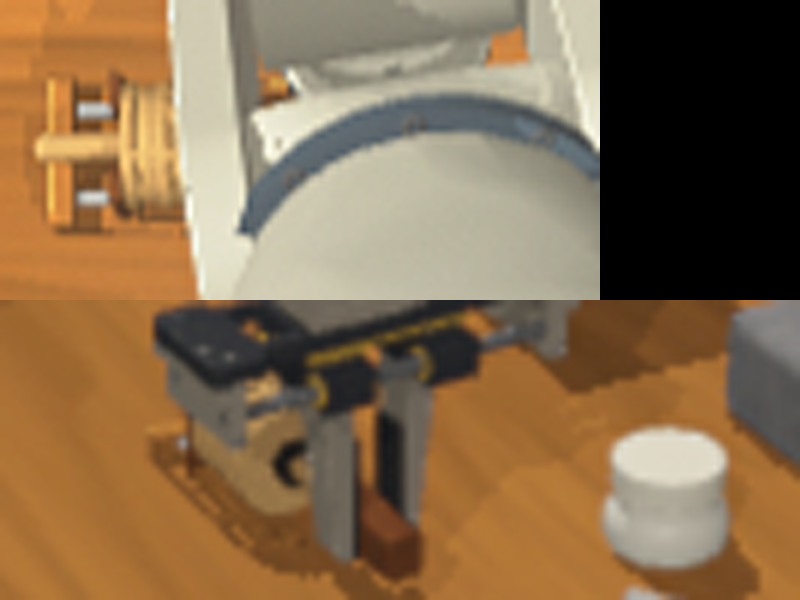

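Crop: the ring at (290,467) is up against the drum face and the tip is well out past the stop, at 9 N held for over 0.4 s. I'll unload the spring and lift.

drive_tool([
  {"fingers": 1,"slide": [-0.04,0,0],"rot": [0,0,0]},
  {"fingers": 1,"slide": [-0.04,0,0],"rot": [0,0,0]},
  {"fingers": 1,"slide": [0,0,0],"rot": [0,0,0]},
  {"fingers": 1,"slide": [0,0,-0.04],"rot": [0,0,0]},
  {"fingers": 1,"slide": [0,0,-0.04],"rot": [0,0,0]},
  {"fingers": 1,"slide": [0,0,-0.04],"rot": [0,0,0]},
  {"fingers": 1,"slide": [0,0,0],"rot": [0,0,0]},
])

```text
time: 11.45
position: [611.0, 108.1, 29.9]
tool_rot: [2.164, 2.277, 0.0]
force: [-0.3, -0.8, -1.4]
grip_width: 0.214
grasp_force: 55.0
```

```bash
python3 -c "
from h import *
to((613,69,23),92.9)"
```

```text
t 11.45 pos [611.  108.1  29.9] head 92.91 zaxis [ 2.e-04  0.e+00 -1.e+00] F [-0.26 -0.77 -1.36] gw 0.214 gf 55.0
tool mm [-39.2   0.    6.9] units [-0.783  0.     0.137] rotz 0.0001
```

drive_tool([
  {"fingers": 1,"slide": [0,0,-0.1],"rot": [0,0.01,0]},
  {"fingers": 1,"slide": [0,0,-0.2],"rot": [0,0.01,0]},
  {"fingers": 1,"slide": [0,0,-0.3],"rot": [0,0.01,0]},
  {"fingers": 1,"slide": [0,0,-0.4],"rot": [0,0,0]},
  {"fingers": 1,"slide": [0,0,-0.4],"rot": [0,0,0]},
  {"fingers": 1,"slide": [0,0,-0.4],"rot": [0,0,0]},
  {"fingers": 1,"slide": [0,0,-0.2],"rot": [0,0,0]},
  {"fingers": 1,"slide": [0,0,0],"rot": [0,0,0]},
])

```text
time: 12.25
position: [612.5, 104.1, 131.9]
tool_rot: [-2.142, -2.253, -0.056]
force: [0.4, 0.7, -1.5]
grip_width: 0.212
grasp_force: 55.0
```

```bash
python3 - <<'E'
from h import *
to((613,69,23),92.9)
t=snap('top','t5.png')[:,:,::-1];s=snap('side','s5.png')[:,:,::-1]
W=np.zeros((560,800,3),np.uint8);W[:280,:]=cv2.resize(t[160:230,170:370],(800,280),interpolation=2);W[280:,:600]=cv2.resize(s[140:210,230:380],(600,280),interpolation=2)
cv2.imwrite('pics/c7.png',W)
E
```

```text
t 12.25 pos [612.5 104.1 131.9] head 92.88 zaxis [ 0.0014  0.0482 -0.9988] F [ 0.41  0.7  -1.54] gw 0.212 gf 55.0
tool mm [-40.3  -1.6 107.1] units [-0.806 -0.033  2.142] rotz -0.0002
```

View pics/c7.png

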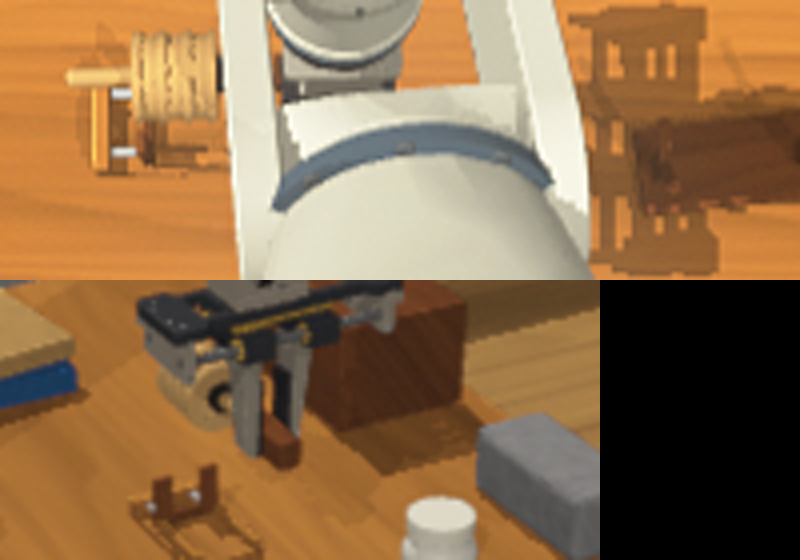

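Crop: the drum is clear of the rest, hanging on the spindle against the ring. I'll carry it slowly to the stand, starting with the turn to 97.6°.

drive_tool([
  {"fingers": 1,"slide": [0,0,0],"rot": [0,0,-0.017]},
  {"fingers": 1,"slide": [0,0,0],"rot": [0,0,-0.018]},
  {"fingers": 1,"slide": [0,0,0],"rot": [0,0,-0.017]},
  {"fingers": 1,"slide": [0,0,0],"rot": [0,0,0]},
])

```text
time: 12.75
position: [610.9, 104.1, 129.0]
tool_rot: [-2.046, -2.339, -0.052]
force: [0.2, 0.2, -1.6]
grip_width: 0.211
grasp_force: 55.0
```

```bash
python3 -c "
from h import *
to((594.5,-259.7,115),97.6)"
```

```text
t 12.75 pos [610.9 104.1 129. ] head 97.66 zaxis [-0.0032  0.047  -0.9989] F [ 0.24  0.2  -1.55] gw 0.211 gf 55.0
tool mm [-358.6  -64.8   -3. ] units [-7.172 -1.295 -0.061] rotz 0.0007
```

drive_tool([
  {"fingers": 1,"slide": [-0.15,-0.03,0],"rot": [0,0,0]},
  {"fingers": 1,"slide": [-0.3,-0.05,0],"rot": [0,0,0]},
  {"fingers": 1,"slide": [-0.5,-0.1,0],"rot": [0,0,0]},
  {"fingers": 1,"slide": [-0.6,-0.11,0],"rot": [0,0,0]},
  {"fingers": 1,"slide": [-0.6,-0.11,0],"rot": [0,0,0]},
  {"fingers": 1,"slide": [-0.6,-0.11,0],"rot": [0,0,0]},
  {"fingers": 1,"slide": [-0.6,-0.11,0],"rot": [0,0,0]},
  {"fingers": 1,"slide": [-0.6,-0.11,0],"rot": [0,0,0]},
])

```text
time: 13.55
position: [600.4, -98.8, 120.1]
tool_rot: [-2.049, -2.338, -0.052]
force: [0.2, -1.1, -1.5]
grip_width: 0.213
grasp_force: 55.0
```

drive_tool([
  {"fingers": 1,"slide": [-0.6,-0.11,0],"rot": [0,0,0]},
  {"fingers": 1,"slide": [-0.6,-0.11,0],"rot": [0,0,0]},
  {"fingers": 1,"slide": [-0.6,-0.11,0],"rot": [0,0,0]},
  {"fingers": 1,"slide": [-0.6,-0.11,0],"rot": [0,0,0]},
  {"fingers": 1,"slide": [-0.45,-0.07,0],"rot": [0,0,0]},
  {"fingers": 1,"slide": [-0.2,-0.04,0],"rot": [0,0,0]},
  {"fingers": 1,"slide": [-0.1,0,0],"rot": [0,0,0]},
  {"fingers": 1,"slide": [0,0,0],"rot": [0,0,0]},
])

```text
time: 14.35
position: [594.3, -256.1, 112.5]
tool_rot: [-2.049, -2.337, -0.053]
force: [-0.5, 0.5, -1.6]
grip_width: 0.214
grasp_force: 55.0
```

```bash
python3 -c "
from h import *
to((594.5,-259.7,105),97.6)"
```

```text
t 14.35 pos [ 594.3 -256.1  112.5] head 97.54 zaxis [-0.0024  0.0472 -0.9989] F [-0.47  0.49 -1.65] gw 0.214 gf 55.0
tool mm [-3.9 -0.3  7.3] units [-0.078 -0.005  0.147] rotz -0.0007
```

drive_tool([
  {"fingers": 1,"slide": [-0.08,0,0],"rot": [0,-0.015,0]},
  {"fingers": 1,"slide": [0,0,0],"rot": [0,-0.015,0]},
  {"fingers": 1,"slide": [0,0,0.2],"rot": [0,0,0]},
  {"fingers": 1,"slide": [0,0,0.3],"rot": [0,0,0]},
  {"fingers": 1,"slide": [0,0,0.2],"rot": [0,0,0]},
  {"fingers": 1,"slide": [0,0,0.1],"rot": [0,0,0]},
  {"fingers": 1,"slide": [0,0,0],"rot": [0,0,0]},
])

```text
time: 15.05
position: [594.4, -259.5, 70.9]
tool_rot: [2.07, 2.363, 0.003]
force: [-0.0, 0.4, -2.5]
grip_width: 0.217
grasp_force: 55.0
```

```bash
python3 - <<'E'
from h import *
to((594.5,-259.7,40),97.6)
t=snap('top','t6.png')[:,:,::-1];s=snap('side','s6.png')[:,:,::-1]
W=np.zeros((600,800,3),np.uint8);W[:280,:]=cv2.resize(t[165:221,310:470],(800,280),interpolation=2);W[280:,:600]=cv2.resize(s[205:285,295:445],(600,320),interpolation=2)
cv2.imwrite('pics/c8.png',W)
E
```

```text
t 15.05 pos [ 594.4 -259.5   70.9] head 97.56 zaxis [ 0.0017  0.0013 -1.    ] F [-0.04  0.4  -2.53] gw 0.217 gf 55.0
tool mm [-0.2  0.1 30.9] units [-0.005  0.001  0.618] rotz -0.0004
```

View pics/c8.png

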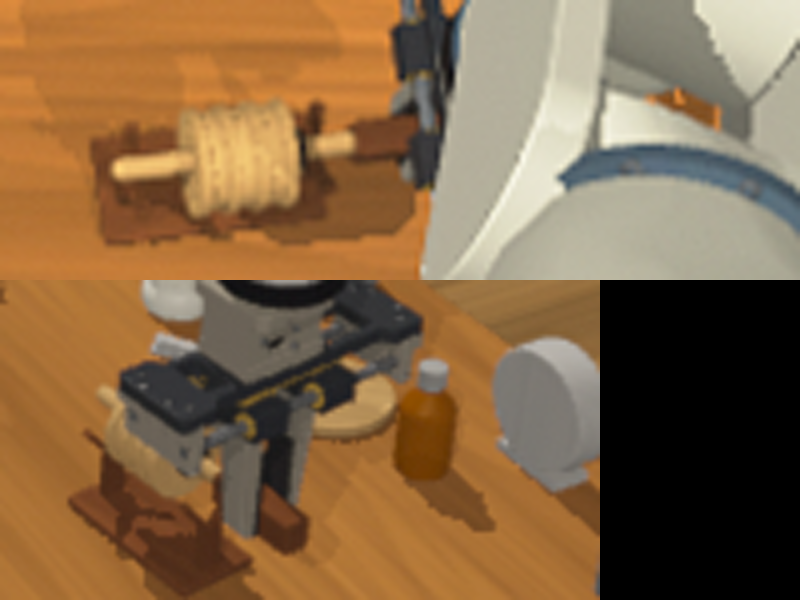

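```bash
python3 - <<'E'
from h import *
a=np.radians(97.56);u=np.array([np.cos(a),np.sin(a)]);v=np.array([u[1],-u[0]]);G=np.array([594.4,-259.5])
def sv(px,py,z,n='top'):
    P=plane(n,[(310+px/5,165+py/5)],z)[0][:2]-G;return (P@u).round(1),(P@v).round(1)
print('tip (161,0)',sv(115,170,81));print('face (35)',sv(357,143,87));print('ring',sv(305,150,81))
print('near fork upper tip z67',sv(316,108,67));print('far fork tip? z67',sv(130,127,67))
c=lambda x,y:(plane('top',[(318+x/5,178+y/5)],8)[0][:2]-G)
for q in((50,75),(278,48),(290,152),(65,180)):print('base',(c(*q)@u).round(1),(c(*q)@v).round(1))
print('far fork base upper tip t0',)
P=plane('top',[(318+92/5,178+62/5)],67)[0][:2]-G;print(P@u,P@v)
E
```

```text
tip (161,0) (np.float64(159.8), np.float64(-0.5))
face (35) (np.float64(34.8), np.float64(-2.3))
ring (np.float64(60.6), np.float64(-1.8))
near fork upper tip z67 (np.float64(47.7), np.float64(21.8))
far fork tip? z67 (np.float64(146.3), np.float64(23.2))
base 158.2 29.1
base 31.2 29.2
base 33.7 -28.7
base 158.2 -29.2
far fork base upper tip t0
145.22769078641898 23.12246457440846
```

Measured along the handle axis, the near fork is at about 46.5 mm (the neck is at 45), lateral error is near 0, and the drum is clear of both forks. I'll shift 1.5 mm forward and lower gently.

drive_tool([
  {"fingers": 1,"slide": [0.03,0,0.1],"rot": [0,0,0]},
  {"fingers": 1,"slide": [0,0,0.15],"rot": [0,0,0]},
  {"fingers": 1,"slide": [0,0,0.15],"rot": [0,0,0]},
  {"fingers": 1,"slide": [0,0,0.1],"rot": [0,0,0]},
  {"fingers": 1,"slide": [0,0,0.04],"rot": [0,0,0]},
  {"fingers": 1,"slide": [0,0,0],"rot": [0,0,0]},
  {"fingers": 1,"slide": [0,0,0],"rot": [0,0,0]},
])

```text
time: 15.85
position: [595.2, -258.4, 45.5]
tool_rot: [2.068, 2.361, 0.004]
force: [-0.6, -0.0, -1.2]
grip_width: 0.213
grasp_force: 55.0
```

drive_tool([
  {"fingers": 1,"slide": [0,0,0.02],"rot": [0,0,0]},
  {"fingers": 1,"slide": [0,0,0],"rot": [0,0,0]},
])

```text
time: 16.05
position: [595.2, -258.4, 44.6]
tool_rot: [2.068, 2.361, 0.005]
force: [-0.4, 0.3, -1.3]
grip_width: 0.214
grasp_force: 55.0
```

drive_tool([
  {"fingers": 1,"slide": [0,0,0.02],"rot": [0,0,0]},
  {"fingers": 1,"slide": [0,0,0],"rot": [0,0,0]},
])

```text
time: 16.25
position: [595.0, -258.3, 43.4]
tool_rot: [2.068, 2.361, 0.004]
force: [0.5, 0.6, -1.9]
grip_width: 0.213
grasp_force: 55.0
```

drive_tool([
  {"fingers": 1,"slide": [0,-0.015,0.02],"rot": [0,0,0]},
  {"fingers": 1,"slide": [0,0,0],"rot": [0,0,0]},
])

```text
time: 16.45
position: [594.2, -258.5, 42.3]
tool_rot: [2.068, 2.361, 0.004]
force: [-0.7, -1.0, -2.0]
grip_width: 0.214
grasp_force: 55.0
```

drive_tool([
  {"fingers": 1,"slide": [0,0,0.02],"rot": [0,0,0]},
  {"fingers": 1,"slide": [0,0,0],"rot": [0,0,0]},
])

```text
time: 16.65
position: [594.7, -258.5, 41.6]
tool_rot: [2.068, 2.361, 0.005]
force: [0.5, 0.1, 0.4]
grip_width: 0.213
grasp_force: 55.0
```

drive_tool([
  {"fingers": 1,"slide": [0,0,0.02],"rot": [0,0,0]},
  {"fingers": 1,"slide": [0,0,0],"rot": [0,0,0]},
])

```text
time: 16.85
position: [595.1, -258.6, 40.8]
tool_rot: [2.068, 2.36, 0.006]
force: [2.0, 0.0, 1.9]
grip_width: 0.216
grasp_force: 55.0
```

```bash
python3 -c "
from h import *
to((594.2,-258,40),97.6);print(sense()['ft_torque'])"
```

```text
t 16.85 pos [ 595.1 -258.6   40.8] head 97.55 zaxis [ 0.0053  0.     -1.    ] F [1.99 0.02 1.89] gw 0.216 gf 55.0
tool mm [ 0.7 -0.8  0.8] units [ 0.014 -0.016  0.016] rotz -0.0005
[ 0.07628111 -0.3353376  -0.10082889]
```

drive_tool([
  {"fingers": 1,"slide": [0,0.025,0],"rot": [0,0,0]},
  {"fingers": 1,"slide": [0,0,0],"rot": [0,0,0]},
])

```text
time: 17.05
position: [595.6, -258.3, 40.4]
tool_rot: [2.068, 2.361, 0.004]
force: [1.7, -0.6, 1.3]
grip_width: 0.21
grasp_force: 55.0
```

drive_tool([
  {"fingers": 1,"slide": [0,0,0.02],"rot": [0,0,0]},
  {"fingers": 1,"slide": [0,0,0],"rot": [0,0,0]},
])

```text
time: 17.25
position: [595.9, -258.3, 39.7]
tool_rot: [2.068, 2.361, 0.005]
force: [0.8, 0.2, 3.5]
grip_width: 0.21
grasp_force: 55.0
```

```bash
python3 -c "
from h import *
to((594.2,-258,40),97.6);print(sense()['ft_torque'])"
```

```text
t 17.25 pos [ 595.9 -258.3   39.7] head 97.57 zaxis [ 4.5e-03  2.0e-04 -1.0e+00] F [0.75 0.16 3.5 ] gw 0.21 gf 55.0
tool mm [ 0.6 -1.7 -0.3] units [ 0.011 -0.034 -0.006] rotz -0.0003
[ 0.21880413 -0.19052294  0.07665072]
```

Seated with about 5 N upward, lateral nearly nil. I'll ease the grip and open.

drive_tool([
  {"fingers": 1,"slide": [0,0,0],"rot": [0,0,0]},
  {"fingers": 1,"slide": [0,0,-0.006],"rot": [0,0,0]},
  {"fingers": 1,"slide": [0,0,0],"rot": [0,0,0]},
  {"fingers": 0.5,"slide": [0,0,0],"rot": [0,0,0]},
  {"fingers": 0.4,"slide": [0,0,0],"rot": [0,0,0]},
  {"fingers": 0.2,"slide": [0,0,0],"rot": [0,0,0]},
  {"fingers": 0,"slide": [0,0,0],"rot": [0,0,0]},
  {"fingers": 0,"slide": [0,0,0],"rot": [0,0,0]},
], force=4)

```text
time: 18.05
position: [595.4, -258.2, 39.6]
tool_rot: [2.068, 2.361, 0.004]
force: [0.4, -1.0, -0.6]
grip_width: 0.497
grasp_force: 0.0
```

```bash
python3 - <<'E'
from h import *
to((594.2,-258,40),97.6)
t=snap('top','t7.png')[:,:,::-1];s=snap('side','s7.png')[:,:,::-1]
W=np.zeros((600,800,3),np.uint8);W[:280,:]=cv2.resize(t[165:221,310:470],(800,280),interpolation=2);W[280:,:600]=cv2.resize(s[205:285,295:445],(600,320),interpolation=2)
cv2.imwrite('pics/c9.png',W)
E
```

```text
t 18.05 pos [ 595.4 -258.2   39.6] head 97.57 zaxis [ 3.5e-03  5.0e-04 -1.0e+00] F [ 0.39 -0.95 -0.58] gw 0.497 gf 0.0
tool mm [ 0.4 -1.1 -0.4] units [ 0.008 -0.023 -0.008] rotz -0.0004
```

View pics/c9.png

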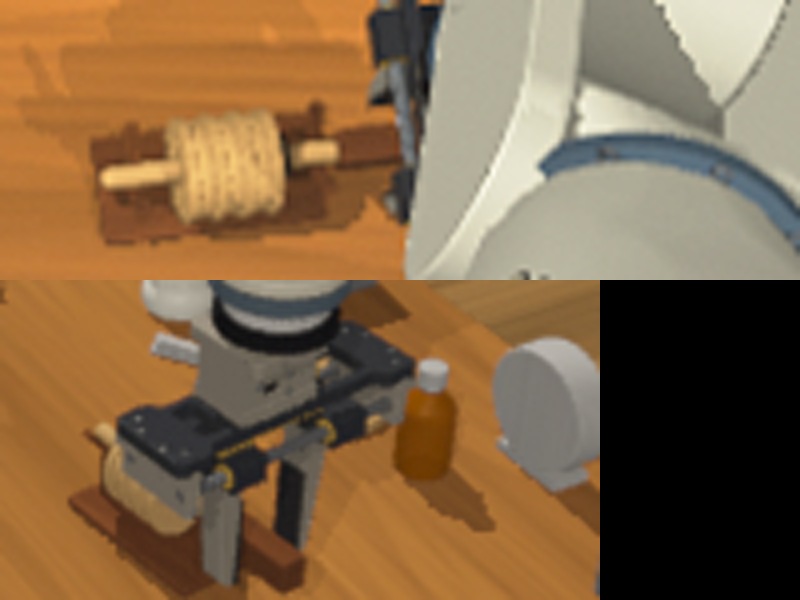

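The roller is lying in the forks with the grip free at (370,145) in the top crop. I'll retreat upward.

drive_tool([
  {"fingers": 0,"slide": [0,0,-0.2],"rot": [0,0,0]},
  {"fingers": 0,"slide": [0,0,-0.4],"rot": [0,0,0]},
  {"fingers": 0,"slide": [0,0,-0.6],"rot": [0,0,0]},
  {"fingers": 0,"slide": [0,0,-0.8],"rot": [0,0,0]},
  {"fingers": 0,"slide": [0,0,-0.8],"rot": [0,0,0]},
  {"fingers": 0,"slide": [-0.6,-0.6,-0.4],"rot": [0,0,0]},
  {"fingers": 0,"slide": [-0.6,-0.6,0],"rot": [0,0,0]},
  {"fingers": 0,"slide": [-0.6,-0.6,0],"rot": [0,0,0]},
])

```text
time: 18.95
position: [517.3, -360.5, 201.6]
tool_rot: [2.065, 2.36, 0.005]
force: [0.2, 0.1, -0.9]
grip_width: 0.499
grasp_force: 0.0
```

drive_tool([
  {"fingers": 0,"slide": [-0.6,-0.6,0],"rot": [0,0,0]},
  {"fingers": 0,"slide": [-0.3,-0.6,0],"rot": [0,0,0]},
  {"fingers": 0,"slide": [0,0,0],"rot": [0,0,0]},
  {"fingers": 0,"slide": [0,0,0],"rot": [0,0,0]},
])

```text
time: 19.35
position: [463.8, -412.2, 199.9]
tool_rot: [2.07, 2.359, 0.005]
force: [-0.3, -0.2, 0.4]
grip_width: 0.496
grasp_force: 0.0
```

```bash
python3 - <<'E'
from h import *
to((594.2,-258,40),97.6)
t=snap('top','t8.png')[:,:,::-1];s=snap('side','s8.png')[:,:,::-1]
W=np.zeros((600,800,3),np.uint8);W[:280,:]=cv2.resize(t[165:221,310:470],(800,280),interpolation=2);W[280:,:600]=cv2.resize(s[205:285,295:445],(600,320),interpolation=2)
cv2.imwrite('pics/c10.png',W)
E
```

```text
t 19.35 pos [ 463.8 -412.2  199.9] head 97.47 zaxis [ 4.6e-03  1.0e-04 -1.0e+00] F [-0.34 -0.17  0.39] gw 0.496 gf 0.0
tool mm [136.1 148.6 160.5] units [2.721 2.971 3.21 ] rotz -0.0015
```

View pics/c10.png

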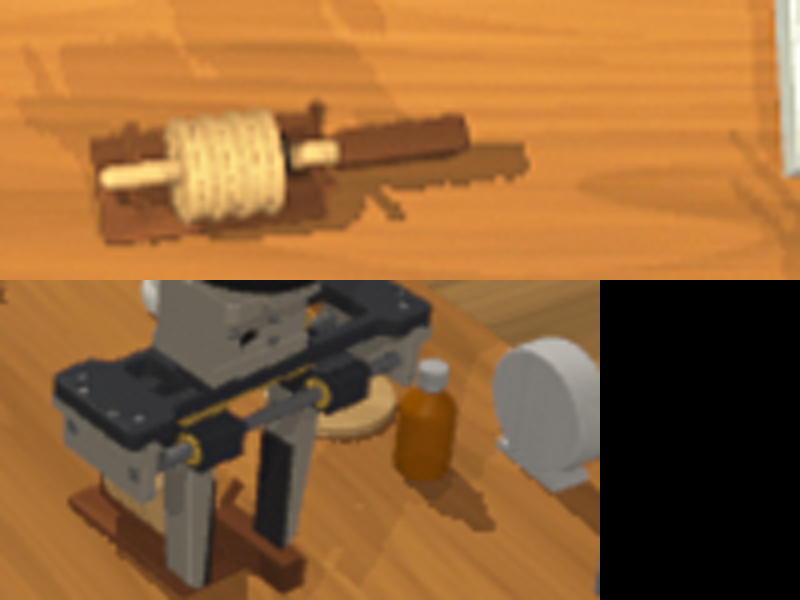

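Final crop: the spindle lies in both forks with its tip left at (100,177), the drum hangs between them against the ring at (290,155), and the grip is outside at (400,143). The arm is clear, so I'm handing in.

```bash
python3 -c "
from plant import close_job
print(close_job())"
```

```text
the job is handed in; nothing more can be done
None
```

The roller is assembled and handed in at 19.5 s. The drum was pressed home at about 9 N, and the spindle now lies in both forks with its tip to the left, the drum between them against the ring and the grip outside. I didn't re-check the bystanders in a final picture.

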